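# Mount a box camera on the four-stud test stand

### The arm

A 6-joint arm with a two-finger parallel gripper is mounted at the origin on the work surface. World frame = base frame: x ahead of the robot, y to its left, z up, the work surface at z = 0. Lengths are in mm, angles in degrees, forces in N, time in s.
With the tool pointing down it reaches from about 350 to 850 mm from the base axis. Payload 8.1 kg.
Tool frame: the origin (TCP) lies at the very end of the fingers, on their centre line; the grasp point (between the pads) lies 19 mm behind it (tcp_to_grasp is the distance from the TCP to the grasp point, in mm); z points along the fingers, x is the direction in which the jaws open and shut, and the axes are right-handed (so a half turn about z gives the same grasp; the last joint's range is limited). The gripper opens to 85 mm and grips with 20 to 120 N. Pads are 22 mm wide; open, the fingers measure 114 mm over their backs; the gripper's body (76 mm by 85 mm) begins 54 mm behind the grasp point. The pads swing forward as they close: fully open they stand 13 mm farther back than shut.
Start: joints at [65.122, 7.471, 85.268, -0, 87.261, -4.893], TCP at [205.041, 563.883, 231.292] pointing down, gripper open.
Joint ranges: [-169.43, 169.43], [-51.17, 129.36], [1.28, 143.12], [-76.62, 256.62], [0, 156.53], [-152.29, 152.29]. Speed limits (degrees/s): [136.94, 136.94, 159.86, 180, 180, 180].

### API

Orientations are given as [roll, pitch, yaw] about the fixed x, y, z axes, in that order (R = Rz(yaw) Ry(pitch) Rx(roll)).
In Python, from bench import * gives the robot as it stands. The module is installed in compiled form; this text tells all that it offers.
- The arm moves only by the tool apply_moves, never from a script. Its argument "targets" is text: rows parted by semicolons, each of 7 numbers parted by spaces: the turn, a rotation vector about the tool's x, y, z in rad, then the shift along the tool's x, y, z in cm, then the finger opening in cm, from 0 to 8.54. A call has exactly 5 rows; each row is the pose to reach, as a shift and turn from the pose commanded when the call began, along the tool's axes at that moment; what a row does not reach only later rows make up. A row lasts 1/10 s, in which the tool goes at most 50 mm and 8.59 degrees, less where a joint would pass 70% of its speed; a pose out of reach is approached as far as the arm can. A call with a gripper value outside its range is refused whole. The fingers move at their own pace and stop on an object; "force" is the grip in N (left out, the last holds). Time passes only in rows, so rows that repeat a pose let the fingers close, or fill a call up. It gives the time, the measured TCP pose, the force and the opening at its end, in the units of the state.
- sense(): the state, without advancing time (a new reading comes with each control period).
- snapshot(name): name is "scene" or "side" or "wrist"; returns the picture (420x560x3 uint8, red, green, blue); there is no depth.
- camera_model(name): a dict with "fx", "fy", "cx", "cy" (pixels), "position" and "attitude" of the camera in the world; the wrist camera has in their place "T_tool_cam" (4x4, takes a point from camera to tool coordinates, whose origin is the TCP and whose axes are the tool frame's). Camera axes: x right, y up, looking along -z (the intrinsics and any distortion apply to the point x, -y, -z); pixel columns grow to the right and rows downward; lengths in mm; the calibration is good to about 2 mm. The wrist camera is an equidistant fisheye: a pixel r from the principal point sees the ray r / f radians off the axis. A picture is of the moment at which its call begins: read the wrist's pose just before it. camera_model takes no time and is no camera call.
- hand_in(): hands the job in, once; it reports no verdict.
Trained networks look in the newest picture that a camera, given by its name, has taken for a name from the list of things; names that differ only in an ending like _2 or _b are one class to them, and where a whole thing is asked for, a point or a joint stands for the part that bears it (a point fixed in the world has none). Each returns a list of dicts, best first, with "confidence" (0 to 1); they miss things now and then, are a little off and sometimes report something else, mostly with a low value. They report only what shows in the picture. A call takes as long as a camera call. They do not tell look-alikes from the thing itself.
- recognise(camera, query): "at" ([row, column] in pixels, amid what is visible of it).
- place_of(camera, query): "at" ([row, column] in pixels: a listed point, or the origin of a listed thing).
The state is a dict: "time": time; "joint_pos": joint angles; "qd": joint speeds; "joint_efforts": joint torques, N m; "tool_pos": TCP position; "tcp_rot": TCP orientation; "ft_force": force on the tool from outside, world axes, zero at the start; "wrist_torque": the same for the moment, N m; "finger_gap": finger opening in mm.
Only numpy, scipy, OpenCV 4.12 (cv2) and the standard library are available. Lean on these libraries where they do the work, as an engineer would, in place of code of your own. Each camera call takes 0.05 s, during which the arm holds its last target. There are 200 camera calls.

### The job

Pick up the white box camera and fit it on the test stand: lower its base over the brass cable spigot, turn it by feel until all four holes line up with the four studs, slide it fully home, flush on the stand's plate, and let go. Be gentle: never press or wedge the camera against the stand with more than about 40 N, and leave the two vials and the screwdriver where they are.

Things in the scene. Friction and masses are not known exactly. Their poses are not given: they have to be found in the camera images.
- camera_body (a point): Centre of the white box body (100 long x 46 wide x 46 mm high, flat sides, red top) of a loose, upright security camera, 0.34 to 0.55 kg. x axis along the body to the black lens (38 mm diameter, sticks out 12 mm), y across the 46 mm width to grip, z up. Below it a round neck (38 mm diameter, 26 mm high) joins the square base plate.
- camera_base (a point): Centre of the underside of the camera's square base plate (92 x 92 x 8 mm, sides parallel to the body), 57 mm below camera_body, same axes. Four through holes of 9 mm diameter at (+-32, +-32) mm, and a 26 mm centre bore that continues into the hollow neck (30 mm inside, 26 mm deep above the plate). It fits the studs in any of four quarter-turns.
- stand: Grey round test stand fixed to the bench, 150 mm across at the foot. Origin at the centre of its underside, z up. On it a dark round swivel plate, stiff (gives only above 0.7 N m), with a spigot and four studs. How the square of studs is turned differs every time and is NOT in any pose: see it, or feel for it by turning the camera up to a quarter turn, resting lightly on the stud tips until it drops.
- stud_plate (a point): Centre of the flat top of the dark plate (112 mm across), 36 mm above the bench, where the camera base seats. Four brass studs, 6 mm diameter with slightly chamfered tips, stand on it in a 64 x 64 mm square (each 45 mm from the centre), tips 14 mm above the plate. The plate rests on a rubber cushion: it sinks about 1 mm per 8 N. Yaw here says nothing about the studs.
- spigot_top (a point): Top of the brass cable spigot at the plate's centre: 24 mm diameter, tapered to 14 mm at the very top over the last 7 mm; top 30 mm above the plate, so 16 mm above the stud tips. It enters the camera's centre bore first and keeps it centred.
- vial_black: Bystander: small black vial, 32 mm diameter, 72 mm high, loose, upright. Origin at the centre of its underside.
- vial_orange: Bystander: small orange vial with a green label and white cap, 30 mm diameter, 80 mm high, loose, upright. Origin at the centre of its underside.
- screwdriver: Bystander: screwdriver lying on the bench beyond the work, about 0.2 m long, along its x axis.
Things that resemble listed ones, but are neither listed nor needed, are in the scene too. Several things have the shape of the stand; the one meant has the colours described above.

How it is judged (in metres and radians):
At the end, for the whole second after the job is handed in: The camera is fully down over the spigot and all four studs: its body centre within 5 mm of the stand's axis and at most 2.5 mm above its seated height (93 mm above the bench), upright within 0.04 rad, released and at rest (z of camera_body in the frame of stand between 0.089 and 0.0955 m and horizontal distance between camera_body and stand below 0.005 m and angle between camera_body's own z axis and vertical below 0.04 rad and linear speed of camera below 0.02 m/s); the robot touches nothing.
It fails at once if the camera was pressed or wedged against the stand with more than 40 N (contact force between camera and stand above 40 N).
It fails at once if the black vial was moved more than 20 mm (distance of vial_black from where it was at the start of the episode above 0.02 m).
It fails at once if the orange vial was moved more than 20 mm (distance of vial_orange from where it was at the start of the episode above 0.02 m).
It fails at once if the screwdriver was moved more than 30 mm (distance of screwdriver from where it was at the start of the episode above 0.03 m).
It also fails if it takes over 72 s, if anything falls off the work surface, if the arm or the gripper's body presses on something with over 40 N, if the wrist force passes 120 N, or if a joint passes its speed limit or range.

## Working session

There is one attempt and no reset: what is moved stays moved. The work goes in short steps, Python scripts to look and compute and a tool call to move; the robot and the scene stay as the last step left them, time stands still between calls to the robot, and variables do not carry over. Pictures are saved under pics/ and viewed, about 8 in all and at most 12, crops included, and the job is handed in when it is done.

Besides the shell and the picture viewer there is one more tool, called after "Emit:" by a JSON object that holds its "method" and its "body". apply_moves: Moves the arm, as the interface text tells. Its arguments: {"type":"object","properties":{"targets":{"type":"string"},"force":{"type":"number"}},"required":["targets"]}

```bash
mkdir -p pics
cat > h.py <<'E'
from bench import *
import numpy as np, cv2
from scipy.spatial.transform import Rotation as R
def save(img,n): cv2.imwrite('pics/'+n,cv2.cvtColor(img,cv2.COLOR_RGB2BGR))
E
python3 - <<'E'
from h import *
s=sense(); print(s)
for c in ['scene','side','wrist']:
    im=snapshot(c); save(im,c+'0.png'); print(c,camera_model(c))
    for q in ['camera_body','camera_base','stud_plate','spigot_top','stand','vial_black','vial_orange','screwdriver']:
        print(c,q,[(np.round(d['at']).tolist(),round(d['confidence'],2)) for d in place_of(c,q)][:4])
print(sense()['time'])
a=cv2.imread('pics/scene0.png');
E
```

```text
{'time': 0.0, 'joint_pos': array([ 6.51224367e+01,  7.51490724e+00,  8.53304329e+01,  4.41160730e-05,
        8.72599762e+01, -4.89137379e+00]), 'qd': array([-0.06622412,  0.06107012, -0.0177299 ,  0.08159785, -0.04650494,
       -0.08142546]), 'joint_efforts': array([ 2.16677108e-03, -5.69406724e+01, -5.00535786e+01,  2.65028057e-04,
        1.52475655e-02,  1.08675752e-05]), 'tool_pos': array([204.80709911, 563.38013767, 230.23545434]), 'tcp_rot': array([-1.79990976e+02,  1.04928964e-01,  7.00138166e+01]), 'ft_force': array([ 0.65562906,  0.71248595, -0.4172417 ]), 'wrist_torque': array([-0.03900923,  0.03752996,  0.01764236]), 'finger_gap': 85.37300382969289}
scene {'fx': 425.7691995865758, 'fy': 425.7691995865758, 'cx': 270.1425884161822, 'cy': 204.81108151562628, 'position': array([1439.51891616, -109.62449751,  680.08355201]), 'attitude': array([56.48585467, -1.29392612, 85.66616577])}
scene camera_body [([201.0, 380.0], 0.86)]
scene camera_base [([220.0, 371.0], 0.82)]
scene stud_plate [([222.0, 168.0], 0.71), ([175.0, 209.0], 0.71), ([271.0, 146.0], 0.68)]
scene spigot_top [(
[... 1123 characters left out ...]
: 325.19226210127806, 'cx': 279.71672377782903, 'cy': 208.44626759001795, 'T_tool_cam': array([[ 9.99995731e-01, -1.93240943e-03, -2.19173778e-03,
        -2.44999035e-01],
       [-2.53385674e-03, -9.47040536e-01, -3.21104038e-01,
        -8.32369611e+01],
       [-1.45516005e-03,  3.21108221e-01, -9.47041389e-01,
        -1.42112730e+02],
       [ 0.00000000e+00,  0.00000000e+00,  0.00000000e+00,
         1.00000000e+00]])}
wrist camera_body [([408.0, 15.0], 0.36)]
wrist camera_base []
wrist stud_plate [([407.0, 14.0], 0.75)]
wrist spigot_top [([416.0, 11.0], 0.85), ([407.0, 14.0], 0.37)]
wrist stand [([401.0, 21.0], 0.69)]
wrist vial_black []
wrist vial_orange []
wrist screwdriver []
1.35
```

View pics/scene0.png

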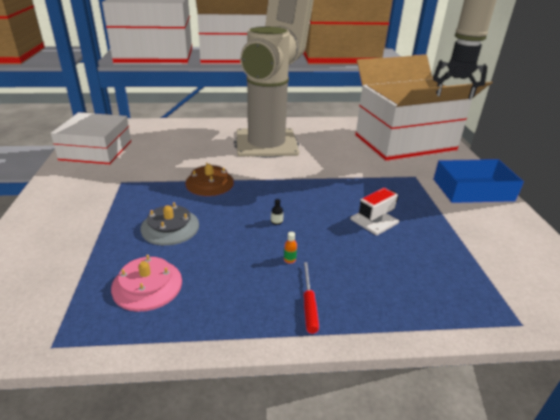

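View pics/side0.png

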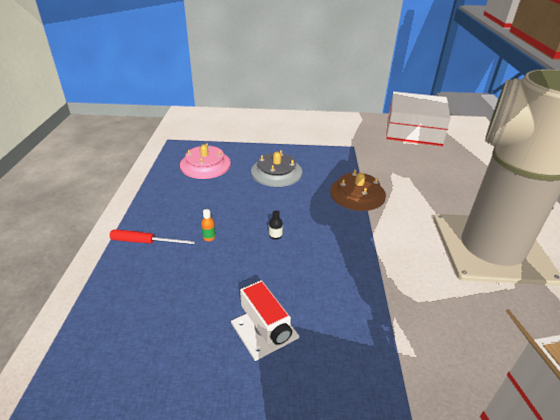

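```bash
cat >> h.py <<'E'
def ray(c,rc,pose=None):
    m=camera_model(c); u=(rc[1]-m['cx'])/m['fx']; v=(rc[0]-m['cy'])/m['fy']
    if c=='wrist':
        th=np.hypot(u,v); k=np.sin(th)/th if th>1e-9 else 1
        d=np.array([u*k,-v*k,-np.cos(th)]); T=m['T_tool_cam']
        Rt=R.from_euler('xyz',pose[1],degrees=True).as_matrix()
        return pose[0]+Rt@T[:3,3], Rt@T[:3,:3]@d
    d=np.array([u,-v,-1]); return m['position'],R.from_euler('xyz',m['attitude'],degrees=True).as_matrix()@(d/np.linalg.norm(d))
def atz(c,rc,z,pose=None):
    o,d=ray(c,rc,pose); return o+d*(z-o[2])/d[2]
def tri(rays):
    A=sum(np.eye(3)-np.outer(d,d) for o,d in rays); b=sum((np.eye(3)-np.outer(d,d))@o for o,d in rays)
    p=np.linalg.solve(A,b); return p,[round(float(np.linalg.norm((np.eye(3)-np.outer(d,d))@(p-o))),1) for o,d in rays]
def proj(c,p,pose=None):
    m=camera_model(c)
    if c=='wrist':
        Rt=R.from_euler('xyz',pose[1],degrees=True).as_matrix(); T=m['T_tool_cam']
        q=T[:3,:3].T@(Rt.T@(np.asarray(p)-pose[0])-T[:3,3]); x,y,z=q[0],-q[1],-q[2]
        r=np.hypot(x,y); th=np.arctan2(r,z); return [m['cy']+m['fy']*th*y/r, m['cx']+m['fx']*th*x/r]
    q=R.from_euler('xyz',m['attitude'],degrees=True).as_matrix().T@(np.asarray(p)-m['position'])
    return [m['cy']+m['fy']*-q[1]/-q[2], m['cx']+m['fx']*q[0]/-q[2]]
E
python3 - <<'E'
from h import *
np.set_printoptions(precision=1,suppress=True)
T={'body':((201,380),(311,265),93-36),'base':((220,371),(330,264),0),'plate':((222,168),(160,277),36),'spigot':((206,168),(154,277),66),'stand':((228,171),(170,274),0),'blackv':((220,277),(238,272),0),'orangev':((261,288),(239,209),0)}
for k,(a,b,z) in T.items():
    print(k,tri([ray('scene',a),ray('side',b)]),atz('scene',a,z),atz('side',b,z))
for n,p in [('lens',(333,282)),('redback',(289,255)),]: print(n,atz('side',p,57),atz('side',p,80))
E
```

```text
body (array([508. , 270.9,  64.6]), [0.5, 0.5]) [495.9 275.4  57. ] [508.6 265.3  57. ]
base (array([508.2, 259.1,  -0.6]), [4.1, 4.1]) [504. 257.   0.] [510.5 263.7   0. ]
plate (array([ 517.9, -296.4,   29.9]), [8.4, 8.4]) [ 539.1 -289.    36. ] [ 514.1 -300.9   36. ]
spigot (array([ 513. , -288. ,   65.5]), [2.2, 2.2]) [ 510.3 -289.3   66. ] [ 513.8 -283.1   66. ]
stand (array([ 522.8, -287.6,    7.2]), [2.4, 2.4]) [ 516.5 -287.9    0. ] [ 522.4 -303.3    0. ]
blackv (array([507.2,  -1. ,   4. ]), [6.5, 6.5]) [492.6  -3.6   0. ] [510.6   2.9   0. ]
orangev (array([659.7,   9.7,  -5. ]), [1.7, 1.7]) [663.4   7.9   0. ] [659.   17.4   0. ]
lens [476.7 309.5  57. ] [476.7 326.2  80. ]
redback [531.1 215.2  57. ] [528.9 235.7  80. ]
```

Emit:
{"method": "apply_moves", "body": {"targets": "0 0 0.08 -1.97 4.3 -0.3 8.5; 0 0 0.16 -3.94 8.6 -0.6 8.5; 0 0 0.24 -5.9 12.9 -0.9 8.5; 0 0 0.32 -7.88 17.2 -1.2 8.5; 0 0 0.40 -9.85 21.5 -1.5 8.5"}}

```text
time: 1.85
tool_pos: [374.4, 396.4, 246.6]
tcp_rot: [180.0, -0.0, 46.9]
ft_force: [1.8, 0.9, -0.0]
finger_gap: 85.3
```

Emit:
{"method": "apply_moves", "body": {"targets": "0 0 0.07 -0.14 4.7 -0.2 8.5; 0 0 0.14 -0.28 9.4 -0.4 8.5; 0 0 0.22 -0.42 14.2 -0.6 8.5; 0 0 0.298 -0.56 18.9 -0.8 8.5; 0 0 0.298 -0.56 18.9 -0.8 8.5"}}

```text
time: 2.35
tool_pos: [511.6, 260.6, 254.5]
tcp_rot: [179.9, -0.0, 29.6]
ft_force: [0.2, 0.1, -0.3]
finger_gap: 84.9
```

Run:
```python
from h import *
np.set_printoptions(precision=1,suppress=True)
s=sense(); pose=(s['tool_pos'],s['tcp_rot']); print(pose)
save(snapshot('wrist'),'w1.png')
for q,z in [('camera_body',57),('camera_base',0)]:
    for d in place_of('wrist',q): print(q,d,atz('wrist',d['at'],z,pose))
```

```text
(array([511.6, 260.6, 254.5]), array([179.9,  -0. ,  29.6]))
camera_body {'at': [177.6, 277.3], 'confidence': 0.96} [508.2 261.7  57. ]
```

View pics/w1.png

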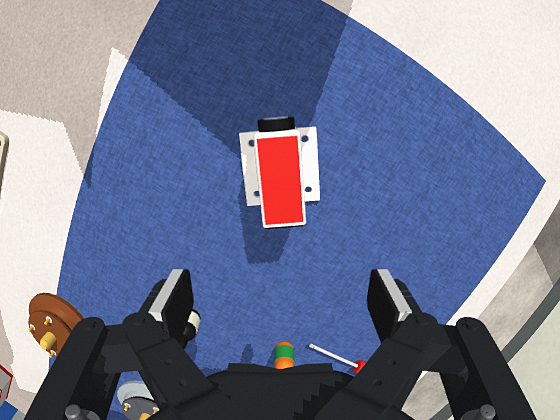

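```bash
cat >> h.py <<'E'
def redbox(name,pose,z=80):
    im=cv2.cvtColor(cv2.imread('pics/'+name),cv2.COLOR_BGR2HSV)
    m=((im[...,0]<8)|(im[...,0]>172))&(im[...,1]>170)&(im[...,2]>90)
    n,l,st,_=cv2.connectedComponentsWithStats(m.astype(np.uint8)); i=1+np.argmax(st[1:,4])
    cs=cv2.findContours((l==i).astype(np.uint8),0,cv2.CHAIN_APPROX_NONE)[0][0][:,0]
    P=np.array([atz('wrist',(y,x),z,pose)[:2] for x,y in cs],np.float32)
    (c,wh,a)=cv2.minAreaRect(P); 
    if wh[0]<wh[1]: a+=90
    return c,wh,a
E
python3 - <<'E'
from h import *
s=sense(); pose=(s['tool_pos'],s['tcp_rot']); print(pose)
save(snapshot('wrist'),'w2.png')
for z in (78,80): print(redbox('w2.png',pose,z))
E
```

```text
(array([507.90109985, 265.10844678, 254.13539639]), array([-1.79968276e+02,  2.13557543e-02,  3.00151021e+01]))
((510.4154052734375, 264.45916748046875), (39.49259567260742, 90.13361358642578), 124.37100601196289)
((510.1363525390625, 264.9124755859375), (39.24444580078125, 89.56725311279297), 124.37104797363281)
```

Emit:
{"method": "apply_moves", "body": {"targets": "0 0 -0.077 0.18 0.11 3.5 8.5; 0 0 -0.077 0.18 0.11 7 8.5; 0 0 -0.077 0.18 0.11 10.5 8.5; 0 0 -0.077 0.18 0.11 13 8.5; 0 0 -0.077 0.18 0.11 13 8.5"}}

```text
time: 3.05
tool_pos: [506.0, 265.1, 119.6]
tcp_rot: [-179.9, 0.5, 34.6]
ft_force: [-0.6, 0.5, 0.7]
finger_gap: 84.7
```

Run:
```python
from h import *
s=sense();save(snapshot('wrist'),'w2b.png')
s=sense(); pose=(s['tool_pos'],s['tcp_rot']); print(pose)
save(snapshot('wrist'),'w3.png')
print(redbox('w3.png',pose,80))
```

```text
(array([507.71707062, 265.61117154, 122.47201296]), array([-179.93620525,    0.24744417,   34.57502983]))
((510.0667419433594, 264.5179443359375), (39.55649948120117, 89.56871032714844), 124.35895156860352)
```

Emit:
{"method": "apply_moves", "body": {"targets": "0 0 0 0 0 3 8.5; 0 0 0 0 0 6 8.5; 0 0 0 0 0 8 8.5; 0 0 0 0 0 8.6 8.5; 0 0 0 0 0 8.6 8.5", "force": 60}}

```text
time: 3.65
tool_pos: [510.7, 265.6, 39.4]
tcp_rot: [180.0, -0.1, 34.5]
ft_force: [0.9, 0.8, 0.2]
finger_gap: 85.2
```

Emit:
{"method": "apply_moves", "body": {"targets": "0 0 0 0 0 0 4; 0 0 0 0 0 0 4; 0 0 0 0 0 0 4; 0 0 0 0 0 0 4; 0 0 0 0 0 0 4", "force": 60}}

```text
time: 4.15
tool_pos: [511.3, 265.4, 40.1]
tcp_rot: [180.0, -0.1, 34.4]
ft_force: [-1.1, -1.0, 7.8]
finger_gap: 45.5
```

Emit:
{"method": "apply_moves", "body": {"targets": "0 0 0 0 0 -1 4; 0 0 0 0 0 -4 4; 0 0 0 0 0 -8 4; 0 0 0 0 0 -11 4; 0 0 0 0 0 -13 4", "force": 80}}

```text
time: 4.65
tool_pos: [510.8, 265.3, 171.4]
tcp_rot: [180.0, -0.2, 34.4]
ft_force: [0.6, 1.2, -5.7]
finger_gap: 45.2
```

Run:
```python
from h import *
s=sense();print(s['tool_pos'],s['tcp_rot'],s['ft_force'],s['wrist_torque'],s['finger_gap'],s['joint_pos'])
save(snapshot('side'),'s2.png');save(snapshot('scene'),'sc2.png')
for c in('side','scene'):
    for q in('camera_body','camera_base'):print(c,q,place_of(c,q)[:1])
s=sense();print(s['tool_pos'],s['tcp_rot'],s['ft_force'])
```

```text
[510.79810448 265.28660095 171.40798099] [ 1.79969797e+02 -1.50177893e-01  3.44333750e+01] [ 0.56742392  1.22104658 -5.70415104] [-0.01197481 -0.06960011 -0.02019761] 45.18031547272223 [ 2.23407750e+01  5.57812402e+00  9.36175650e+01  1.95400435e-03
  8.06511381e+01 -1.20928752e+01]
side camera_body [{'at': [260.8, 266.1], 'confidence': 0.88}]
side camera_base [{'at': [282.2, 264.5], 'confidence': 0.97}]
scene camera_body [{'at': [158.6, 387.3], 'confidence': 0.74}]
scene camera_base [{'at': [180.6, 380.2], 'confidence': 0.64}]
[508.81968819 264.44698903 165.90469839] [-179.95391954    0.21042314   34.43472137] [-0.65429968 -0.06824442 -5.99565509]
```

Emit:
{"method": "apply_moves", "body": {"targets": "0 0 0 -1 1.8 0 4; 0 0 0 -3 5.5 0 4; 0 0 0 -5.1 9.3 0 4; 0 0 0 -7.2 13.1 0 4; 0 0 0 -9.3 17 0 4"}}

```text
time: 5.45
tool_pos: [528.2, 70.7, 166.1]
tcp_rot: [-179.9, 0.2, 34.5]
ft_force: [1.1, -0.0, -4.6]
finger_gap: 45.4
```

Emit:
{"method": "apply_moves", "body": {"targets": "0 0 0 -2.1 3.8 0 4; 0 0 0 -4.2 7.7 0 4; 0 0 0 -6.3 11.5 0 4; 0 0 0 -8.4 15.3 0 4; 0 0 0 -10.5 19.2 0 4"}}

```text
time: 5.95
tool_pos: [550.2, -146.8, 166.0]
tcp_rot: [-179.8, 0.1, 34.4]
ft_force: [1.7, 0.1, -4.7]
finger_gap: 45.2
```

Emit:
{"method": "apply_moves", "body": {"targets": "0 0 0 -2.1 3.8 0 4; 0 0 0 -4.2 7.7 0 4; 0 0 0 -6.3 11.5 0 4; 0 0 0 -8.4 15.3 0 4; 0 0 0 -10.5 19.2 0 4"}}

```text
time: 6.45
tool_pos: [572.4, -364.2, 165.4]
tcp_rot: [-179.8, 0.1, 34.4]
ft_force: [1.8, -1.0, -4.6]
finger_gap: 45.4
```

Run:
```python
from h import *
for i in range(6): snapshot('side')
s=sense(); pose=(s['tool_pos'],s['tcp_rot']); print(pose,s['ft_force'],s['time'],s['finger_gap'],s['joint_pos'].round(1))
im=snapshot('wrist');save(im,'w4.png')
for q,z in(('spigot_top',66),('stud_plate',36)):
    for d in place_of('wrist',q): print(q,d,atz('wrist',d['at'],z,pose))
p=proj('wrist',(513,-287,50),pose); print(p)
```

```text
(array([ 572.8464749 , -362.00100449,  166.31737768]), array([-1.79810886e+02,  4.00420965e-02,  3.44536213e+01])) [ 0.01459572  0.92983251 -5.00955611] 6.75 45.134757993884186 [-36.6  21.5  75.6   0.   83.  -71.1]
spigot_top {'at': [93.9, 272.0], 'confidence': 0.69} [ 517.19445579 -291.42076607   66.        ]
spigot_top {'at': [261.5, 448.2], 'confidence': 0.65} [ 730.8109313  -314.73835416   66.        ]
stud_plate {'at': [245.2, 436.6], 'confidence': 0.75} [ 729.83442889 -311.66787897   36.        ]
stud_plate {'at': [91.3, 273.4], 'confidence': 0.66} [ 515.845127   -288.62716255   36.        ]
[np.float64(86.94515220569569), np.float64(271.24081381966727)]
```

View pics/w4.png

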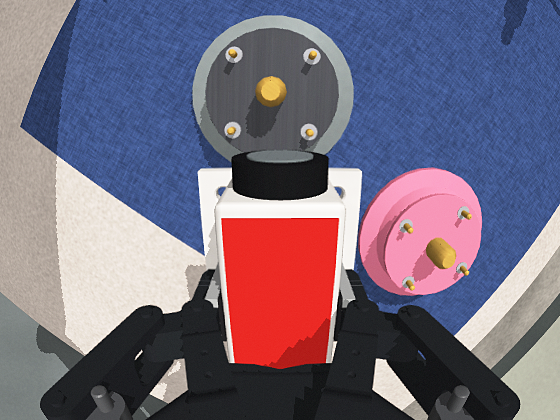

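Run:
```python
from h import *
np.set_printoptions(precision=1,suppress=True)
im=cv2.imread('pics/w4.png'); c=im[10:170,190:360]
hsv=cv2.cvtColor(c,cv2.COLOR_BGR2HSV)
m=((hsv[...,0]>12)&(hsv[...,0]<32)&(hsv[...,1]>110)).astype(np.uint8)
n,l,st,ce=cv2.connectedComponentsWithStats(m)
for i in range(1,n):
    if st[i,4]>8: print(st[i],(ce[i]+[190,10])[::-1])
cv2.imwrite('pics/w4c.png',cv2.resize(c,None,fx=3.5,fy=3.5,interpolation=cv2.INTER_CUBIC))
```

```text
[38 39  9  9 54] [ 52.9 232.2]
[119  41   8   9  53] [ 54.7 312.2]
[ 65  66  32  31 733] [ 91.1 270.5]
[ 37 117   9   8  51] [130.5 230.9]
[116 119   8   7  44] [132.1 309.2]
```

View pics/w4c.png

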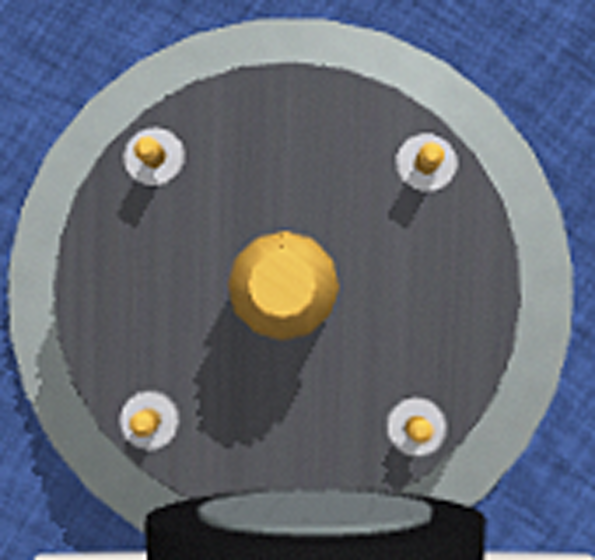

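Run:
```python
from h import *
np.set_printoptions(precision=2,suppress=True)
pose=(np.array([572.85,-362.0,166.32]),np.array([-179.81,0.04,34.45]))
P=np.array([atz('wrist',p,43,pose)[:2] for p in[(52.9,232.2),(54.7,312.2),(132.1,309.2),(130.5,230.9)]])
print(P,P.mean(0),'spig',atz('wrist',(90.3,270.5),66,pose))
for i in range(4):
    e=P[(i+1)%4]-P[i]; print(np.linalg.norm(e),np.degrees(np.arctan2(e[1],e[0]))%90)
z=(P-P.mean(0))@[1,1j]; a=np.angle((z/abs(z))**4*-1)/4; print('yaw mod 90',np.degrees(a), abs(z))
# body in grasp
print(redbox('w4.png',pose,166.3+42-0))
```

```text
[[ 470.43 -280.69]
 [ 524.24 -245.98]
 [ 558.92 -299.62]
 [ 505.35 -334.59]] [ 514.74 -290.22] spig [ 514.77 -289.81   66.  ]
64.04216972354847 32.821560049552886
63.87603622035184 32.87961515494385
63.97102542002318 33.135178730982375
64.22630425733776 32.943620807274755
yaw mod 90 [32.86 32.87 32.99 33.06] [45.32 45.25 45.17 45.35]
((566.4620361328125, -353.072509765625), (39.11728286743164, 69.29793548583984), 124.5683822631836)
```

Emit:
{"method": "apply_moves", "body": {"targets": "0 0 0.01 -0.2 -2 0 4; 0 0 0.02 -0.4 -5 0 4; 0 0 0.026 -0.7 -8 1 4; 0 0 0.026 -0.7 -9.2 3 4; 0 0 0.026 -0.7 -9.2 4.6 4"}}

```text
time: 7.4
tool_pos: [515.2, -289.1, 122.0]
tcp_rot: [-180.0, -0.0, 33.1]
ft_force: [0.7, -0.4, -6.0]
finger_gap: 44.6
```

Run:
```python
from h import *
np.set_printoptions(precision=2,suppress=True)
for i in range(9):
    if i%4==0: s=sense();print(s['time'],s['tool_pos'],s['tcp_rot'],s['ft_force'],s['wrist_torque'])
    save(snapshot('side'),'s5.png') if i<8 else save(snapshot('scene'),'sc5.png')
```

```text
7.4 [ 515.22 -289.11  121.98] [-180.     -0.02   33.07] [ 0.71 -0.39 -5.98] [-0.03  0.01  0.01]
7.6 [ 516.06 -291.48  122.38] [-180.      0.01   32.97] [ 0.53  0.17 -4.61] [-0.03 -0.02  0.06]
7.8 [ 516.64 -292.2   123.47] [179.89  -0.04  32.93] [ 0.2   0.49 -4.77] [-0.06  0.02 -0.  ]
```

Emit:
{"method": "apply_moves", "body": {"targets": "0 0 0 0 -0.25 0.3 4; 0 0 0 0 -0.25 0.6 4; 0 0 0 0 -0.25 0.9 4; 0 0 0 0 -0.25 1 4; 0 0 0 0 -0.25 1 4"}}

```text
time: 8.35
tool_pos: [514.1, -289.1, 111.8]
tcp_rot: [-180.0, 0.0, 32.9]
ft_force: [0.4, -0.4, -5.2]
finger_gap: 45.0
```

Run:
```python
from h import *
np.set_printoptions(precision=2,suppress=True)
for i in range(7):
    s=sense();print(s['time'],s['tool_pos'],s['tcp_rot'],s['ft_force'],s['wrist_torque'])
    save(snapshot('side'),'s6.png') if i%2 else save(snapshot('scene'),'sc6.png')
a=cv2.imread('pics/s6.png')[60:220,180:380]; b=cv2.imread('pics/sc6.png')[130:290,70:270]
cv2.imwrite('pics/c6.png',cv2.resize(np.hstack([a,b]),None,fx=2,fy=2,interpolation=cv2.INTER_CUBIC))
```

```text
8.35 [ 514.14 -289.07  111.83] [-179.96    0.02   32.95] [ 0.35 -0.36 -5.18] [-0.04  0.01  0.01]
8.4 [ 514.26 -289.18  112.13] [-179.98    0.01   32.94] [-0.28  0.12 -5.99] [-0.    0.02 -0.06]
8.45 [ 514.38 -289.26  112.29] [180.     0.    32.95] [-0.25 -0.21 -5.22] [-0.02 -0.02  0.03]
8.5 [ 514.48 -289.28  112.42] [179.99  -0.01  32.95] [ 0.51 -0.22 -5.55] [-0.03  0.01 -0.02]
8.55 [ 514.47 -289.32  112.48] [179.99  -0.    32.94] [-0.55 -0.47 -5.49] [-0.01  0.03 -0.01]
8.6 [ 514.52 -289.31  112.52] [179.98  -0.01  32.94] [-0.71 -0.63 -5.57] [ 0.01 -0.02  0.02]
8.65 [ 514.47 -289.28  112.46] [179.99  -0.01  32.94] [-0.57 -1.07 -5.04] [-0.01  0.02 -0.  ]
```

View pics/c6.png

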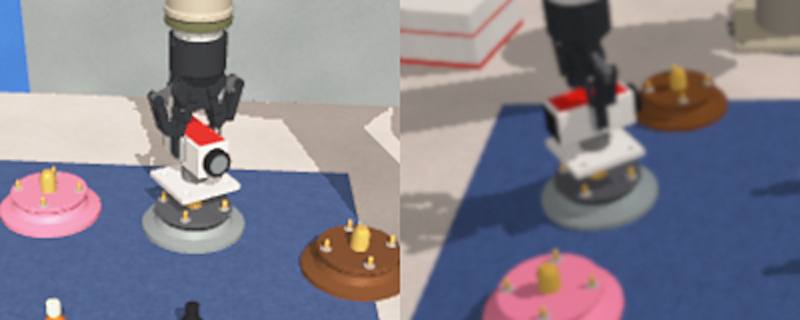

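Emit:
{"method": "apply_moves", "body": {"targets": "0 0 0 0 0 0.4 4; 0 0 0 0 0 0.8 4; 0 0 0 0 0 1.2 4; 0 0 0 0 0 1.5 4; 0 0 0 0 0 1.5 4"}}

```text
time: 9.2
tool_pos: [514.3, -289.3, 96.7]
tcp_rot: [-180.0, 0.0, 32.9]
ft_force: [0.3, -2.0, -5.5]
finger_gap: 45.3
```

```bash
cat > st.py <<'E'
from h import *
np.set_printoptions(precision=2,suppress=True)
for i in range(5):
    if i%2==0: s=sense();print(s['time'],s['tool_pos'],s['tcp_rot'],s['ft_force'],s['wrist_torque'])
    snapshot('side')
E
python3 st.py
```

```text
9.2 [ 514.29 -289.27   96.71] [-179.99    0.01   32.94] [ 0.28 -1.97 -5.52] [-0.27 -0.19  0.04]
9.3 [ 514.37 -289.28   97.2 ] [-180.      0.01   32.94] [-0.21 -1.26 -6.39] [-0.11 -0.14  0.03]
9.4 [ 514.36 -289.27   97.34] [-180.      0.     32.94] [ 0.27  0.32 -6.04] [-0.14 -0.1   0.04]
```

Emit:
{"method": "apply_moves", "body": {"targets": "0 0 0 0 0 0.3 4; 0 0 0 0 0 0.5 4; 0 0 0 0 0 0.7 4; 0 0 0 0 0 0.85 4; 0 0 0 0 0 0.95 4"}}

```text
time: 9.95
tool_pos: [514.4, -289.3, 87.7]
tcp_rot: [180.0, -0.0, 32.9]
ft_force: [0.2, -1.9, -4.8]
finger_gap: 44.8
```

```bash
python3 st.py
```

```text
9.95 [ 514.42 -289.3    87.69] [179.99  -0.    32.94] [ 0.17 -1.9  -4.83] [-0.2  -0.16 -0.05]
10.05 [ 514.4  -289.28   87.71] [179.99  -0.    32.94] [ 0.9  -1.29 -4.35] [-0.25 -0.17 -0.01]
10.15 [ 514.37 -289.27   87.78] [180.     0.    32.95] [ 0.91 -1.   -4.85] [-0.3  -0.14 -0.04]
```

Emit:
{"method": "apply_moves", "body": {"targets": "0 0 0 0 0 0.1 4; 0 0 0 0 0 0.2 4; 0 0 0 0 0 0.3 4; 0 0 0 0 0 0.4 4; 0 0 0 0 0 0.4 4"}}

```text
time: 10.7
tool_pos: [514.4, -289.2, 83.7]
tcp_rot: [180.0, -0.0, 32.9]
ft_force: [1.8, -1.4, -4.9]
finger_gap: 45.0
```

```bash
python3 st.py
```

```text
10.7 [ 514.42 -289.25   83.67] [179.99  -0.    32.94] [ 1.77 -1.43 -4.88] [-0.27 -0.19  0.01]
10.8 [ 514.41 -289.24   83.77] [180.    -0.    32.95] [ 1.66 -0.7  -5.32] [-0.23 -0.22  0.04]
10.9 [ 514.37 -289.23   83.77] [180.     0.    32.94] [ 0.28 -1.85 -4.47] [-0.29 -0.22  0.06]
```

Emit:
{"method": "apply_moves", "body": {"targets": "0 0 0 0 0 0.15 4; 0 0 0 0 0 0.3 4; 0 0 0 0 0 0.45 4; 0 0 0 0 0 0.6 4; 0 0 0 0 0 0.6 4"}}

```text
time: 11.45
tool_pos: [514.4, -289.3, 77.6]
tcp_rot: [180.0, 0.0, 32.9]
ft_force: [0.7, -1.4, -4.0]
finger_gap: 44.9
```

```bash
python3 st.py
```

```text
11.45 [ 514.37 -289.26   77.59] [180.     0.    32.94] [ 0.65 -1.43 -3.99] [-0.32 -0.21 -0.01]
11.55 [ 514.35 -289.23   77.69] [-180.      0.     32.94] [ 2.23 -0.85 -6.2 ] [-0.35 -0.17  0.04]
11.65 [ 514.38 -289.24   77.74] [180.     0.    32.95] [ 2.14 -1.88 -4.58] [-0.34 -0.28  0.03]
```

Emit:
{"method": "apply_moves", "body": {"targets": "0 0 0 0 0 0.05 4; 0 0 0 0 0 0.1 4; 0 0 0 0 0 0.15 4; 0 0 0 0 0 0.2 4; 0 0 0 0 0 0.2 4"}}

```text
time: 12.2
tool_pos: [514.5, -289.3, 76.0]
tcp_rot: [180.0, -0.0, 32.9]
ft_force: [-0.1, -1.7, -2.7]
finger_gap: 45.0
```

```bash
python3 st.py
```

```text
12.2 [ 514.45 -289.28   75.97] [179.99  -0.    32.94] [-0.08 -1.68 -2.68] [-0.14 -0.1   0.  ]
12.3 [ 514.44 -289.25   75.95] [179.99  -0.    32.95] [-0.15 -0.96 -2.47] [-0.19 -0.1   0.04]
12.4 [ 514.46 -289.28   75.95] [179.99  -0.01  32.95] [-0.4   0.44 -3.17] [-0.18 -0.13 -0.01]
```

Emit:
{"method": "apply_moves", "body": {"targets": "0 0 0 0 0 0.03 4; 0 0 0 0 0 0.05 4; 0 0 0 0 0 0.08 4; 0 0 0 0 0 0.1 4; 0 0 0 0 0 0.1 4"}}

```text
time: 12.95
tool_pos: [514.5, -289.3, 75.2]
tcp_rot: [180.0, -0.0, 32.9]
ft_force: [-1.5, 0.2, 3.6]
finger_gap: 45.0
```

```bash
python3 st.py
```

```text
12.95 [ 514.5  -289.3    75.19] [179.98  -0.01  32.94] [-1.53  0.25  3.65] [-0.01  0.18  0.02]
13.05 [ 514.48 -289.31   75.13] [179.98  -0.01  32.95] [-2.86 -0.02  2.73] [0.08 0.28 0.06]
13.15 [ 514.47 -289.3    75.05] [179.98  -0.    32.95] [-1.61  0.58  3.11] [ 0.06  0.25 -0.06]
```

Emit:
{"method": "apply_moves", "body": {"targets": "0 0 0 0 0 0 5; 0 0 0 0 0 0 6; 0 0 0 0 0 0 8; 0 0 0 0 0 0 8.5; 0 0 0 0 0 0 8.5"}}

```text
time: 13.7
tool_pos: [514.4, -289.2, 74.7]
tcp_rot: [-180.0, -0.0, 32.9]
ft_force: [-0.4, 0.5, 0.0]
finger_gap: 85.2
```

Emit:
{"method": "apply_moves", "body": {"targets": "0 0 0 0 0 -0.5 8.5; 0 0 0 0 0 -2 8.5; 0 0 0 0 0 -5 8.5; 0 0 0 0 0 -9 8.5; 0 0 0 0 0 -13 8.5"}}

```text
time: 14.2
tool_pos: [514.2, -289.1, 207.3]
tcp_rot: [180.0, -0.0, 32.9]
ft_force: [1.2, -0.6, 0.9]
finger_gap: 85.4
```

```bash
python3 st.py
python3 - <<'E'
from h import *
s=sense(); pose=(s['tool_pos'],s['tcp_rot']); save(snapshot('wrist'),'w9.png')
print(redbox('w9.png',pose,116))
a=snapshot('side')[60:220,180:380]; b=snapshot('scene')[130:290,70:270]
save(cv2.resize(np.hstack([a,b]),None,fx=2,fy=2,interpolation=cv2.INTER_CUBIC),'c9.png')
r=[]
for q in('camera_body','camera_base'):
  x=place_of('scene',q)[:1];y=place_of('side',q)[:1];print(q,x,y, tri([ray('scene',x[0]['at']),ray('side',y[0]['at'])]) if x and y else '')
E
```

```text
14.2 [ 514.16 -289.11  207.3 ] [179.99  -0.    32.94] [ 1.2  -0.63  0.85] [ 0.   -0.01 -0.01]
14.3 [ 517.78 -291.49  214.29] [179.3   -0.29  32.95] [0.71 0.32 0.8 ] [-0.04 -0.   -0.03]
14.4 [ 515.5  -290.01  207.94] [179.74  -0.11  32.94] [-0.05 -0.1  -0.54] [ 0.02 -0.03 -0.09]
((514.3544921875, -289.301513671875), (39.31404113769531, 88.36238098144531), 123.06895065307617)
camera_body [{'at': [196.8, 166.9], 'confidence': 0.76}] [{'at': [145.8, 278.1], 'confidence': 0.84}] (array([ 510.49037371, -288.16795049,   91.84286359]), [2.2, 2.2])
camera_base [{'at': [215.9, 166.1], 'confidence': 0.62}] [{'at': [163.6, 277.9], 'confidence': 0.56}] (array([ 509.38504498, -296.32031838,   30.55849075]), [3.7, 3.7])
```

View pics/c9.png

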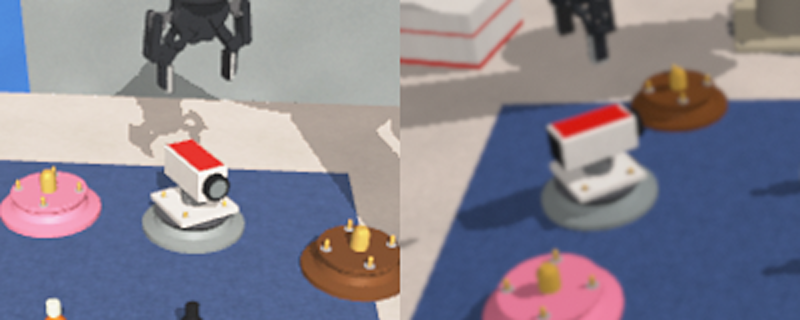

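Camera is seated flush, with stud tips showing through the base holes in both views, and the gripper is clear above it.

```bash
python3 -c "
from bench import *
print(hand_in())"
```

```text
the job is handed in; nothing more can be done
None
```

The camera is on the grey stand, slid down over the spigot and all four studs, released, and the job is handed in at about 15 s of the 72 s allowed. No verdict is reported on hand-in.

- **Alignment:** I measured the stud square with the wrist camera at yaw 32.95° and lowered the camera at that angle. The studs went in without any searching by turning.
- **Forces:** The only sustained load was about 8 N on the cushion when it seated. In the readings between moves, nothing came near 40 N.
- **Position after release:** The top of the body is centred at (514.4, −289.3), within 1 mm of the stand axis at (514.8, −290.0). Its yaw is 123.1°, as intended.
- **Height:** The body centre came out at about 92 mm, against 93 mm seated. The last pictures show the base flush with the stud tips through the holes, and the gripper clear above.
- **Disagreement:** The network's estimate from the scene and side cameras puts the body and base centres 4–8 mm off the stand axis. Its rays miss each other by 2–4 mm, so I trusted the wrist measurement and the free fit on the studs.
- **Not checked:** I did not re-measure the vials or the screwdriver at the end. The camera was carried about 45 mm or more above them.

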